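Make up two vaccination team kits

ROBOT

A 6-joint arm with a two-finger parallel gripper is mounted at the origin on a cart in front of the work surface, level with it; the furniture and walls round the work are solid. World frame = base frame: x ahead of the robot, y to its left, z up, the work surface at z = 0. Lengths are in m, angles in rad, forces in N, time in s.
With the tool pointing down it reaches from about 0.3 to 0.75 m from the base axis. Payload 8.5 kg.
Tool frame: the origin (TCP) lies at the very end of the fingers, on their centre line; the grasp point (between the pads) lies 19 mm behind it (ctrl.grasp_offset is the z of the grasp point in the tool frame, in m); z points along the fingers, y is the line along which they close (so a half turn about z gives the same grasp; the last joint's range is limited). The gripper opens to 88 mm and grips with 3 to 60 N. Pads are 18 mm wide; open, the fingers measure 123 mm over their backs; the gripper's body (75 mm by 187 mm) begins 45 mm behind the grasp point.
Start: joints at [-1.49, 0.381, 1.297, -0, 1.464, -0.215], TCP at [0.16, -0.526, 0.239] pointing down, gripper open.
Joint ranges: [-3.11, 3.11], [-0.89, 2.33], [0.22, 2.48], [-1.42, 4.56], [0.17, 2.85], [-2.88, 2.88]. Speed limits (rad/s): [2.39, 2.39, 3.14, 3.14, 3.14, 3.14].

INTERFACE

Orientations are given as a unit quaternion [x, y, z, w].
In Python, from plant import ctrl gives the robot as it stands. The module is installed in compiled form; this text tells all that it offers.
- The arm moves only by the tool send_rows, never from a script. Its argument "moves" is one flat list of numbers, 7 for each row, row after row: the turn, a rotation vector about the world's x, y, z in units of 5 degrees (1.0 is 5 degrees), then the shift along the world's x, y, z in units of 40 mm (1.0 is 40 mm), then the finger opening in mm, from 0 to 88.1. In form: [ax, ay, az, dx, dy, dz, fingers, ax, ay, az, dx, dy, dz, fingers, ...]. A call has 1 to 12 rows; each row shifts and turns the commanded pose from where the row before left it; what a row does not reach is not made up. A row lasts 1/8 s, in which the tool goes at most 62.5 mm and 10.7 degrees, less where a joint would pass 70% of its speed; a pose out of reach is approached as far as the arm can. A call is refused whole if a number of a shift passes 1 or a number of a turn 1, either way. A call with a gripper value outside its range is refused whole. The fingers move at their own pace and stop on an object; "grip_force" is the grip in N (left out, the last holds). Time passes only in rows, so rows that do not move let the fingers close. It gives the time, the measured TCP pose, the force, the opening and the grip force at its end, in the units of the state.
- ctrl.state(): the state, without advancing time (a new reading comes with each control period).
- ctrl.grab_frame(name): name is "scene" or "top"; returns a dict with "img" (420x560x3 uint8, red, green, blue), "fov_y" (degrees; the focal length in pixels is half the picture's height over the tangent of half this angle, whatever the lens; pixels are square), "cx", "cy" (the principal point, pixels), "extrinsics" (4x4, takes a point from world to camera coordinates). Camera axes: x right, y down, z forward; pixel columns grow to the right and rows downward; lengths in m; the calibration is good to about 2 mm. A picture is of the moment at which its call begins. There is no depth.
- ctrl.hand_in(): hands the job in; it is judged then, once.
Trained networks look in a picture, given as the dict that the camera call returned (one of the last four; its "shot" number tells which), for a name from the list of things; names that differ only in an ending like _2 or _b are one class to them, and where a whole thing is asked for, a point or a joint stands for the part that bears it (a point fixed in the world has none). Each returns a list of dicts, best first, with "conf" (0 to 1); they miss things now and then, are a little off and sometimes report something else, mostly with a low value. They report only what shows in the picture. A call takes as long as a camera call. They do not tell look-alikes from the thing itself.
- ctrl.look_for(picture, query): "point" ([column, row] in pixels, amid what is visible of it).
- ctrl.spot_point(picture, query): "point" ([column, row] in pixels: a listed point, or the origin of a listed thing).
The state is a dict: "time_s": time; "joint_positions": joint angles; "joint_velocities": joint speeds; "effort": joint torques, N m; "eef_pos": TCP position; "tcp_rot": TCP orientation; "wrist_force": force on the tool from outside, world axes, zero at the start; "wrist_torque": the same for the moment, N m; "width": finger opening in m; "gripper_force": force on a finger pad.
Only numpy, scipy, OpenCV 4.12 (cv2) and the standard library are available. Lean on these libraries where they do the work, as an engineer would, in place of code of your own. Each camera call takes 0.05 s, during which the arm holds its last target. There are 200 camera calls.

TASK

Make up two team kits: in the blue tray the green carton lying in the wide bay with the blue-capped and the red-capped vial standing one in each square pocket, and in the yellow tray the tally counter lying flat in the wide bay with the dropper bottle standing in either square pocket. Everything must sit right down on the tray floor inside its bay or pocket, no glass may be tipped over, and the amber-capped vial and the grey-capped vial stay where they are.

Things in the scene. Friction and masses are not known exactly. Their poses are not given: they have to be found in the camera images.
- blue_tray: Blue fixed tray, 120 (x) by 112 mm (y). Floor 4 mm thick; rims and ridges 4 mm wide, tops 9 mm above the table. -x half (nearer the robot): wide bay, 58 (x) by 104 mm (y) inside, centre x = -27, y = 0 mm. +x half: two square pockets, 50 mm inside, a round dark pad in each, centres x = +31, y = +27 and -27 mm. Thumb tabs at both y ends. Origin: centre of its underside, z up
- yellow_tray: Yellow fixed tray, 120 (x) by 112 mm (y). Floor 4 mm thick; rims and ridges 4 mm wide, tops 9 mm above the table. -x half (nearer the robot): wide bay, 58 (x) by 104 mm (y) inside, centre x = -27, y = 0 mm. +x half: two square pockets, 50 mm inside, a round dark pad in each, centres x = +31, y = +27 and -27 mm. Thumb tabs at both y ends. Origin: centre of its underside, z up
- blue_vial: Small glass vial with a blue cap and blue band, standing upright, about 22 mm in diameter and 43 mm high (straight glass body up to 25 mm, narrower neck, cap of about 18 mm on top). Origin: centre of its underside, z up along its axis
- red_vial: Small glass vial with a red cap and red band, standing upright, about 22 mm in diameter and 43 mm high (straight glass body up to 25 mm, narrower neck, cap of about 18 mm on top). Origin: centre of its underside, z up along its axis
- carton: Small green carton with a white end, lying, 62 mm (x) by 34 mm (y) by 34 mm high; grasp it across its 34 mm width (y). Origin: centre of its underside, z up
- counter: White-grey hand tally counter lying flat: a round case 42 mm in diameter and 21 mm high with a thin finger ring beside it, 62 by 47 mm in all. Origin: centre of the underside of the whole outline; the axis of the round case is at x = +8 mm, y = -2 mm, and the ring is on the -x side; z up. Grasp the case across y
- dropper: Amber glass dropper bottle with a black rubber bulb, standing: body 32 mm in diameter up to 65 mm high, narrower neck and bulb above, 102 mm high in all, so keep the gripper's palm above that. Origin: centre of its underside, z up
- amber_vial: Bystander, leave alone: small glass vial with an amber (orange-yellow) cap and band, standing upright, about 22 mm in diameter and 43 mm high (straight glass body up to 25 mm, narrower neck, cap of about 18 mm on top). Origin: centre of its underside, z up along its axis
- green_vial: Bystander, leave alone: a slightly larger glass vial with a grey cap and green band, standing upright, 27 mm in diameter and 51 mm high. Origin: centre of its underside, z up
Mind the look-alikes: they are no part of the job. Leave any purple look-alike of the blue_vial alone.

How it is judged:
At the end, for the whole second after the job is handed in: Blue tray: both vials upright, one in each pocket (axis within 16 mm of its centre in x, y), carton flat in the bay (15 mm x, 24 mm y). Yellow tray: dropper upright in a pocket (16 mm), counter flat in the bay (19 mm x, 42 mm y). All on the tray floor (tilt under 0.1, flat 0.05 rad), at rest (((x of blue_vial in the frame of blue_tray between 0.015 and 0.047 m and y of blue_vial in the frame of blue_tray between 0.011 and 0.043 m and x of red_vial in the frame of blue_tray between 0.015 and 0.047 m and y of red_vial in the frame of blue_tray between -0.043 and -0.011 m) or (x of blue_vial in the frame of blue_tray between 0.015 and 0.047 m and y of blue_vial in the frame of blue_tray between -0.043 and -0.011 m and x of red_vial in the frame of blue_tray between 0.015 and 0.047 m and y of red_vial in the frame of blue_tray between 0.011 and 0.043 m)) and height (world z) of blue_vial between 0.001 and 0.0065 m and angle between each of blue_vial, red_vial, dropper's own z axis and vertical below 0.1 rad and linear speed of each of blue_vial, red_vial, carton, dropper, counter below 0.02 m/s and height (world z) of red_vial between 0.001 and 0.0065 m and x of carton in the frame of blue_tray between -0.042 and -0.012 m and y of carton in the frame of blue_tray between -0.024 and 0.024 m and height (world z) of carton between 0.001 and 0.0065 m and angle between each of carton, counter's own z axis and vertical below 0.05 rad and ((x of dropper in the frame of yellow_tray between 0.015 and 0.047 m and y of dropper in the frame of yellow_tray between 0.011 and 0.043 m) or (x of dropper in the frame of yellow_tray between 0.015 and 0.047 m and y of dropper in the frame of yellow_tray between -0.043 and -0.011 m)) and height (world z) of dropper between 0.001 and 0.0065 m and x of counter in the frame of yellow_tray between -0.046 and -0.008 m and y of counter in the frame of yellow_tray between -0.042 and 0.042 m and height (world z) of counter between 0.001 and 0.0065 m); the robot touches nothing.
It fails at once if the amber-capped or the grey-capped vial is moved more than 20 mm (distance of any of amber_vial, green_vial from where it was at the start of the episode above 0.02 m).
It fails at once if a vial or the dropper bottle is tipped over (more than 0.8 rad) (angle between any of blue_vial, red_vial, dropper, amber_vial, green_vial's own z axis and vertical above 0.8 rad).
It also fails if it takes over 109 s, if anything falls off the work surface, if the arm or the gripper's body presses on something with over 40 N, if the wrist force passes 120 N, or if a joint passes its speed limit or range.

## Working session

There is one attempt and no reset: what is moved stays moved. The work goes in short steps, Python scripts to look and compute and a tool call to move; the robot and the scene stay as the last step left them, time stands still between calls to the robot, and variables do not carry over. Pictures are saved under pics/ and viewed, at most 14 in all, crops included, and the job is handed in when it is done.

Besides the shell and the picture viewer there is one more tool, called after "Request:" as name(argument=value, ...) on one line, values as JSON. send_rows: Moves the arm, as the interface text tells. Its arguments: {"type":"object","properties":{"moves":{"type":"array"},"grip_force":{"type":"number"}},"required":["moves"]}

```bash
mkdir -p pics; cat > h.py <<'E'
import numpy as np, cv2
from plant import ctrl
def f_of(p): return p["img"].shape[0]/2/np.tan(np.radians(p["fov_y"])/2)
def ray(p,uv):
    E=np.array(p["extrinsics"]);R,t=E[:3,:3],E[:3,3]
    d=np.array([(uv[0]-p["cx"])/f_of(p),(uv[1]-p["cy"])/f_of(p),1.])
    return -R.T@t, R.T@d
def at_z(p,uv,z):
    o,d=ray(p,uv); return o+d*(z-o[2])/d[2]
def proj(p,X):
    E=np.array(p["extrinsics"]);c=E[:3,:3]@np.array(X)+E[:3,3]
    return np.array([p["cx"]+f_of(p)*c[0]/c[2],p["cy"]+f_of(p)*c[1]/c[2]])
def save(p,n,box=None,s=1):
    im=p["img"][...,::-1]
    if box: im=im[box[1]:box[3],box[0]:box[2]]
    cv2.imwrite("pics/"+n,cv2.resize(im,None,fx=s,fy=s,interpolation=cv2.INTER_CUBIC))
E
python3 - <<'E'
from h import *
np.set_printoptions(precision=4,suppress=True)
T=["blue_tray","yellow_tray","blue_vial","red_vial","carton","counter","dropper","amber_vial","green_vial"]
for n in ["top","scene"]:
    p=ctrl.grab_frame(n); save(p,n+"0.png",None,1.4)
    o,_=ray(p,(0,0)); print(n,"cam",o,p["fov_y"],p["cx"],p["cy"]); 
    for q in T:
        print(q,[(np.round(d["point"],1).tolist(),round(d["conf"],2),at_z(p,d["point"],0)[:2].round(3).tolist()) for d in ctrl.spot_point(p,q)[:4]])
print(ctrl.state()["time_s"], ctrl.grasp_offset, ctrl.state()["tcp_rot"],ctrl.state()["eef_pos"])
E
```

```text
top cam [0.357  0.2571 0.9669] 51.38757071495404 278.1793911073995 212.2855994927194
blue_tray [([241.0, 287.1], 0.58, [0.383, 0.332])]
yellow_tray [([363.5, 225.9], 0.95, [0.526, 0.063]), ([219.8, 225.7], 0.35, [0.517, 0.386])]
blue_vial [([223.2, 228.3], 0.74, [0.512, 0.378]), ([278.6, 196.7], 0.42, [0.588, 0.256]), ([304.0, 216.0], 0.4, [0.545, 0.197])]
red_vial [([304.8, 163.6], 0.65, [0.668, 0.198]), ([346.7, 181.6], 0.51, [0.628, 0.101])]
carton [([372.1, 147.0], 0.59, [0.714, 0.041])]
counter [([348.1, 183.2], 0.89, [0.625, 0.097])]
dropper [([236.5, 187.2], 0.69, [0.607, 0.353])]
amber_vial []
green_vial [([222.7, 225.7], 0.61, [0.517, 0.379])]
scene cam [-0.0806 -0.1841  0.6277] 48.13020943183906 282.30597978141174 207.39862990406303
blue_tray [([194.7, 244.1], 0.72, [0.372, 0.333])]
yellow_tray []
blue_vial [([291.0, 206.0], 0.56, [0.578, 0.247]), ([301.1, 222.9], 0.51, [0.545, 0.199])]
red_vial [([335.0, 193.7], 0.5, [0.672, 0.193])]
carton []
counter []
dropper [([262.9, 182.4], 0.64, [0.613, 0.348])]
amber_vial [([191.2, 185.8], 0.68, [0.508, 0.471])]
green_vial [([221.1, 198.5], 0.78, [0.511, 0.386])]
1.0 -0.0187 [ 0.9891  0.1474 -0.     -0.    ] [ 0.1603 -0.5261  0.2387]
```

View pics/top0.png

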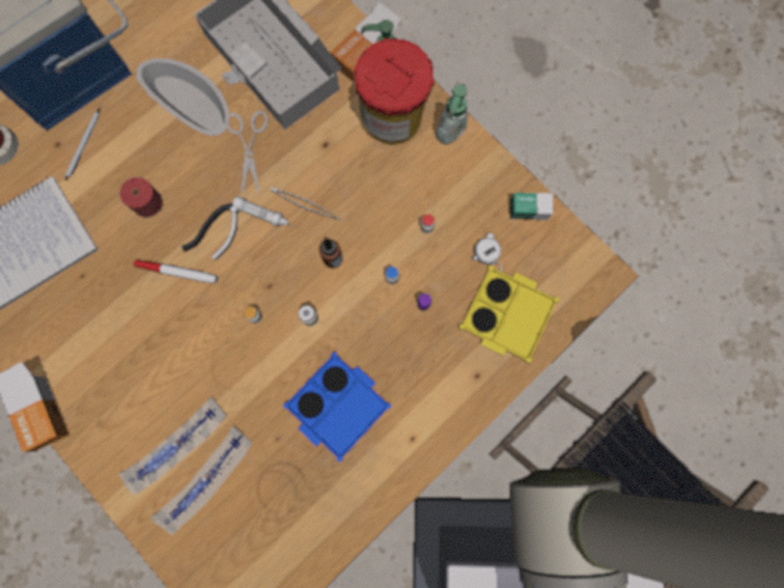

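View pics/scene0.png

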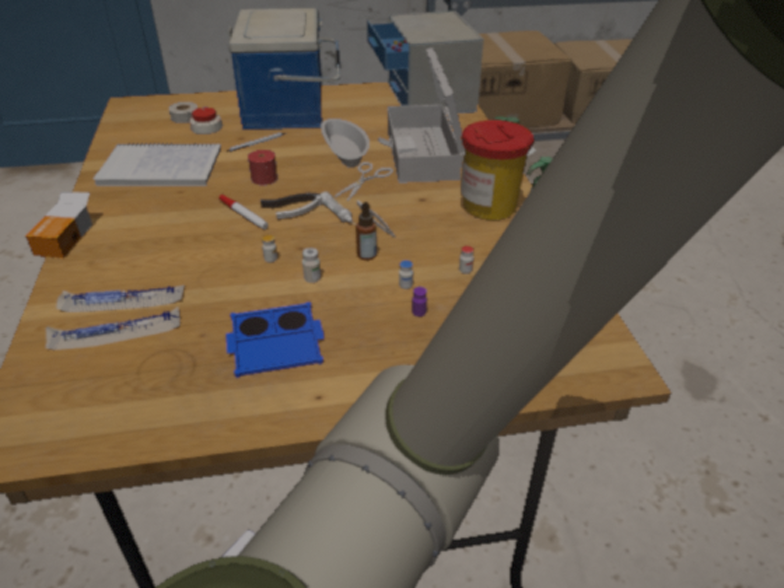

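Top view (1.4x): blue vial (391,274), purple look-alike (424,300), red vial (428,223), carton (532,205), counter (487,250), dropper (331,250), amber (252,314), grey (308,314), blue tray (337,405), yellow tray (509,313). The purple item has a purple cap and body. The blue-capped one, with clear glass, fits the description. I'll enlarge the crop to confirm and segment for precision.

```bash
python3 - <<'E'
from h import *
np.set_printoptions(precision=4,suppress=True)
p=ctrl.grab_frame("top"); im=p["img"]; hsv=cv2.cvtColor(im,cv2.COLOR_RGB2HSV)
save(p,"crop1.png",(200,130,410,290),3.8)
def seg(name,lo,hi,box,z,close=0):
    x0,y0,x1,y1=box; m=cv2.inRange(hsv,np.array(lo),np.array(hi)); k=np.zeros_like(m); k[y0:y1,x0:x1]=m[y0:y1,x0:x1]
    if close: k=cv2.morphologyEx(k,cv2.MORPH_CLOSE,np.ones((close,close)))
    n,l,s,c=cv2.connectedComponentsWithStats(k); i=1+np.argmax(s[1:,4]); 
    ys,xs=np.nonzero(l==i); W=np.array([at_z(p,(a,b),z)[:2] for a,b in zip(xs,ys)])
    r=cv2.minAreaRect((W*1000).astype(np.float32))
    print(name,"n",s[i,4],"px",c[i],"mean",W.mean(0),"rect mm",np.round(r[0],1),np.round(r[1],1),round(r[2],1))
# boxes in px
seg("bluetray",(100,120,60),(125,255,255),(190,240,290,335),.006,3)
seg("yellowtray",(22,120,90),(35,255,255),(320,180,410,265),.006,3)
seg("bpadA",(0,0,0),(180,255,45),(228,260,252,282),.004)
seg("bpadB",(0,0,0),(180,255,45),(210,278,233,300),.004)
seg("ypadA",(0,0,0),(180,255,45),(344,196,368,218),.004)
seg("ypadB",(0,0,0),(180,255,45),(335,218,357,240),.004)
seg("bluecap",(100,120,60),(125,255,255),(268,185,292,207),.043)
seg("redcap",(170,120,60),(180,255,255),(295,150,316,168),.043)
seg("cartongreen",(65,80,40),(90,255,255),(360,130,400,160),.034)
seg("cartonwhite",(0,0,110),(180,60,255),(375,132,400,160),.034)
seg("counter",(0,0,110),(180,70,255),(334,164,362,192),.02)
seg("dropper bulb",(0,0,0),(180,255,60),(225,165,250,195),.09)
for q in T if 0 else ["blue_vial","red_vial","amber_vial","green_vial","dropper","counter","carton"]:
    print(q,[(np.round(d["point"],1).tolist(),round(d["conf"],2)) for d in ctrl.look_for(p,q)[:4]])
E
```

```text
bluetray n 2525 px [242.162  291.5418] mean [0.3736 0.3289] rect mm [378.  332.7] [120.1 129.6] 48.9
yellowtray n 2438 px [365.4647 224.8819] mean [0.5279 0.06  ] rect mm [531.6  64.4] [124.3 132.9] 64.8
bpadA n 187 px [238.8235 270.4545] mean [0.4186 0.3384] rect mm [418.5 338. ] [32.7 30.7] 2.4
bpadB n 196 px [221.3827 288.7704] mean [0.378  0.3744] rect mm [377.5 374.1] [32.5 31.6] 47.6
ypadA n 166 px [355.5542 206.9578] mean [0.5684 0.0815] rect mm [568.4  81.6] [30.2 31.4] 46.1
ypadB n 174 px [345.2759 227.9253] mean [0.5198 0.1048] rect mm [519.7 105.4] [31.9 31.4] 0.1
bluecap n 42 px [279.381  194.0952] mean [0.5836 0.2544] rect mm [583.8 254.2] [14.  14.1] 47.4
redcap n 5 px [306.  158.4] mean [0.6667 0.1977] rect mm [667.  197.2] [7.3 3.5] 18.7
cartongreen n 237 px [373.4515 146.9114] mean [0.7014 0.0457] rect mm [703.2  44.4] [36.2 38.5] 89.3
cartonwhite n 264 px [390.0871 143.1667] mean [0.7115 0.008 ] rect mm [709.6   8.2] [57.  43.9] 1.8
counter n 309 px [348.0194 178.2362] mean [0.6306 0.1009] rect mm [633.6 100.7] [41.9 52.4] 82.2
dropper bulb n 38 px [233.7368 174.5526] mean [0.6111 0.3508] rect mm [611.2 351.3] [15.2 10.4] 2.7
blue_vial [([279.1, 199.4], 0.48), ([302.1, 215.8], 0.47)]
red_vial [([308.8, 161.6], 0.69), ([236.2, 181.7], 0.48)]
amber_vial []
green_vial [([223.9, 224.0], 0.65), ([305.9, 160.7], 0.31)]
dropper [([234.9, 181.5], 0.8)]
counter [([349.2, 178.8], 0.9), ([241.0, 286.4], 0.32)]
carton [([377.2, 147.0], 0.72)]
```

View pics/crop1.png

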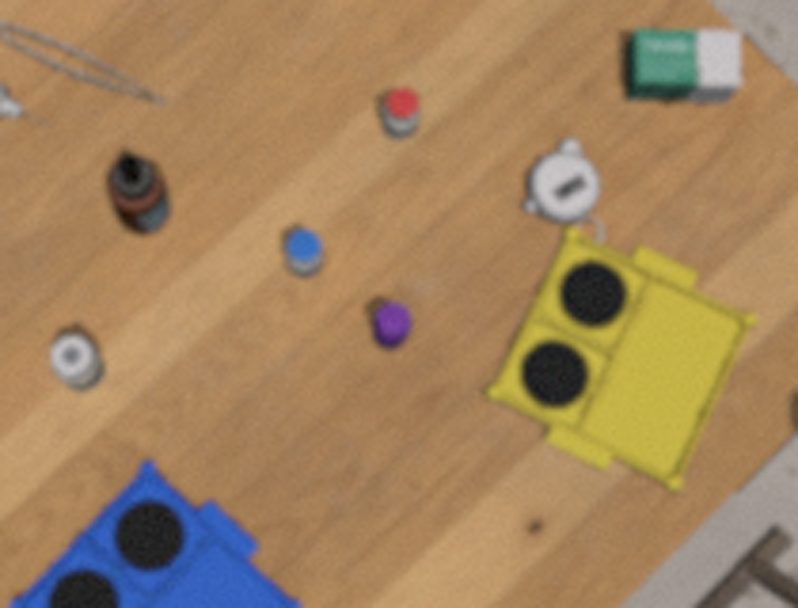

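The crop shows the blue-capped clear vial at (303,248) and the solid purple look-alike at (391,322). The blue-capped one is meant. Next I need the yaw of the counter and carton.

```bash
python3 - <<'E'
from h import *
np.set_printoptions(precision=4,suppress=True)
p=ctrl.grab_frame("top")
a=p["img"][160:198,328:366]; b=p["img"][128:166,360:398]
o=np.hstack([cv2.resize(k[...,::-1],(400,400),interpolation=cv2.INTER_CUBIC) for k in (a,b)])
cv2.imwrite("pics/cc.png",o)
for u in [(279,195),(349,179),(380,147)]:
    print(u,(at_z(p,(u[0]+10,u[1]),0)-at_z(p,u,0))[:2],(at_z(p,(u[0],u[1]+10),0)-at_z(p,u,0))[:2])
s=lambda x,y,z:at_z(p,(200+(x+.5)/3.8-.5,130+(y+.5)/3.8-.5),z)[:2]
print("blue",s(303,244,.043),"red",s(402,102,.043),"counter",s(565,184,.021),"bulb",s(130,168,.1),"amber~",at_z(p,(252/1.4,312/1.4),.043)[:2],"grey",s(73,354,.051),"purple",s(393,321,.043))
E
```

```text
(279, 195) [ 0.0007 -0.0228] [-0.0233 -0.0006]
(349, 179) [ 0.0007 -0.023 ] [-0.0237  0.0001]
(380, 147) [ 0.0007 -0.0234] [-0.0245  0.0004]
blue [0.5842 0.2545] red [0.6711 0.1991] counter [0.6307 0.1004] bulb [0.6098 0.3496] amber~ [0.5138 0.4658] grey [0.515  0.3815] purple [0.5407 0.2021]
```

View pics/cc.png

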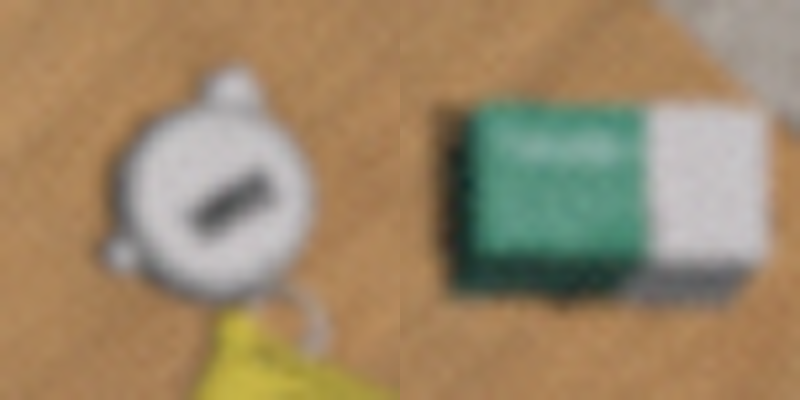

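The counter's case centre is at (222,200) in the left crop. Its knobs are at world angles of about 117° and -7°, and the ring is towards about 205°. I'll grip it across about 75°, which is free of both. The carton's long axis runs along world y. Starting to move.

Request:
send_rows(moves=[0,0,1,0.4,0.52,-0.1,88,0,0,1,0.4,0.52,-0.1,88,0,0,1,0.4,0.52,-0.1,88,0,0,1,0.4,0.52,-0.1,88,0,0,1,0.4,0.52,-0.1,88,0,0,1,0.4,0.52,-0.1,88,0,0,1,0.4,0.52,-0.1,88,0,0,1,0.4,0.52,-0.1,88,0,0,1,0.4,0.52,-0.1,88,0,0,1,0.4,0.52,-0.1,88,0,0,1,0.4,0.52,-0.1,88,0,0,1,0.4,0.52,-0.1,88], grip_force=20)

```text
time_s: 2.95
eef_pos: [0.3528, -0.2759, 0.1907]
tcp_rot: [0.782, 0.623, -0.0, 0.0]
wrist_force: [0.2, 0.1, 0.1]
width: 0.088
gripper_force: 0.0
```

Request:
send_rows(moves=[0,0,1,0.4,0.52,-0.1,80,0,0,1,0.4,0.52,-0.1,80,0,0,1,0.4,0.52,-0.1,80,0,0,1,0.4,0.52,-0.1,80,0,0,1,0.4,0.52,-0.1,80,0,0,1,0.4,0.52,-0.1,80,0,0,1,0.4,0.52,-0.1,60,0,0,1,0.4,0.52,-0.1,60,0,0,1,0.4,0.52,-0.1,60,0,0,1,0.4,0.52,-0.1,60,0,0,1,0.4,0.52,-0.1,60,0,0,1,0.4,0.52,-0.1,60])

```text
time_s: 4.45
eef_pos: [0.5449, -0.0262, 0.1427]
tcp_rot: [0.366, 0.931, -0.0, 0.0]
wrist_force: [-0.2, -0.3, -0.2]
width: 0.0596
gripper_force: 0.0
```

Request:
send_rows(moves=[0,0,0.93,0.36,0.53,0,60,0,0,0.93,0.36,0.53,0,60,0,0,0.93,0.36,0.53,0,60,0,0,0.93,0.36,0.53,0,60,0,0,0.93,0.36,0.53,0,60,0,0,0.93,0.36,0.53,0,60,0,0,0,0,0,-0.5,60,0,0,0,0,0,-0.6,60,0,0,0,0,0,-0.6,60,0,0,0,0,0,-0.5,60,0,0,0,0,0,-0.3,60,0,0,0,0,0,0,60])

```text
time_s: 5.95
eef_pos: [0.6305, 0.1003, 0.0422]
tcp_rot: [0.132, 0.991, -0.0, -0.001]
wrist_force: [-0.5, 0.8, 0.6]
width: 0.06
gripper_force: 0.0
```

```bash
python3 - <<'E'
from h import *
s=ctrl.state();print(s["eef_pos"],s["joint_positions"])
p=ctrl.grab_frame("scene"); save(p,"sc1.png",(270,60,560,280),2.6)
for q in["counter","carton","yellow_tray","dropper","blue_vial","red_vial"]:
    z={"counter":.01,"carton":.017,"yellow_tray":0,"dropper":0,"blue_vial":0,"red_vial":0}[q]
    for d in ctrl.spot_point(p,q)[:2]: print(q,np.round(d["point"],1),round(d["conf"],2),at_z(p,d["point"],0).round(4))
E
```

```text
[0.63050685 0.10028511 0.04221702] [-2.73626556e-02  7.18986160e-01  1.28945040e+00 -9.86772419e-06
  1.13437851e+00 -1.33365311e+00]
counter [361.1 221.2] 0.66 [0.6211 0.1016 0.    ]
yellow_tray [353.5 253.1] 0.92 [0.5287 0.0696 0.    ]
dropper [262.1 184.6] 0.92 [0.6047 0.3444 0.    ]
blue_vial [296.9 225.4] 0.74 [0.533 0.202 0.   ]
blue_vial [334.1 195.1] 0.18 [0.6659 0.1917 0.    ]
red_vial [336.8 191. ] 0.74 [0.6826 0.1944 0.    ]
```

View pics/sc1.png

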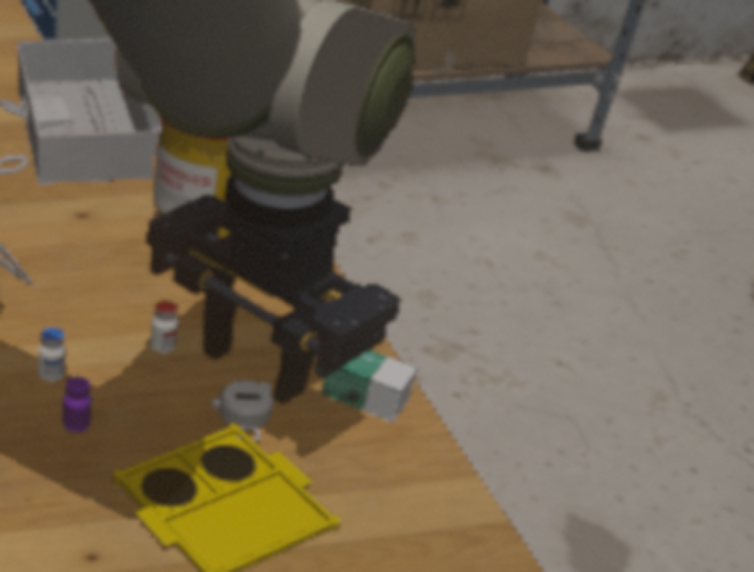

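The fingers straddle the counter at (247,395) and are clear of the yellow tray. Descending and gripping.

Request:
send_rows(moves=[0,0,0,0,0,-0.4,60,0,0,0,0,0,-0.3,60,0,0,0,0,0,-0.18,60,0,0,0,0,0,0,60,0,0,0,0,0,0,36,0,0,0,0,0,0,36,0,0,0,0,0,0,36,0,0,0,0,0,0,36,0,0,0,0,0,0,36])

```text
time_s: 7.42
eef_pos: [0.631, 0.1004, 0.008]
tcp_rot: [0.132, 0.991, 0.0, 0.0]
wrist_force: [-0.9, 0.9, 3.7]
width: 0.0414
gripper_force: 20.0
```

Request:
send_rows(moves=[0,0,0,0,0,0.3,36,0,0,0,0,0,0.5,36,0,0,-1,-0.26,-0.16,0.2,36,0,0,-1,-0.26,-0.16,0,36,0,0,-1,-0.26,-0.16,0,36,0,0,-1,-0.26,-0.16,0,36,0,0,-1,-0.26,-0.16,0,36,0,0,-1,-0.27,-0.16,0,36,0,0,-1,-0.27,-0.16,0,36,0,0,-1,-0.27,-0.17,0,36,0,0,-1,-0.27,-0.17,0,36,0,0,-1,-0.27,-0.17,0,36])

```text
time_s: 8.93
eef_pos: [0.5244, 0.0348, 0.0481]
tcp_rot: [0.54, 0.842, 0.0, 0.0]
wrist_force: [-0.6, -0.4, -0.2]
width: 0.0415
gripper_force: 20.0
```

```bash
python3 - <<'E'
from h import *
p=ctrl.grab_frame("scene"); save(p,"sc2.png",(290,150,430,290),4)
E
```

```text
(no output)
```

View pics/sc2.png

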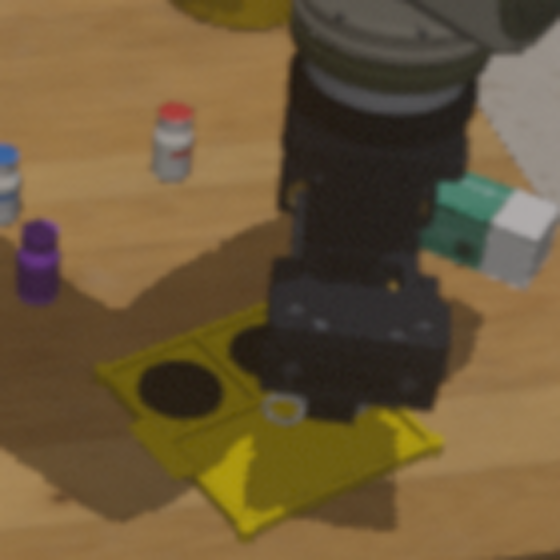

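```bash
python3 - <<'E'
from h import *
p=ctrl.grab_frame("scene")
for z in(.042,.05,.058): print(z,at_z(p,(361.2,251.7),z))
E
```

```text
0.042 [0.49911031 0.0431568  0.042     ]
0.05 [0.49119309 0.04005299 0.05      ]
0.058 [0.48327587 0.03694918 0.058     ]
```

The ring hangs at (285,407), within the bay outline, and the case sits at tray (-30,-7) mm. That fits, so I'm lowering it.

Request:
send_rows(moves=[0,0,0,0.03,0.05,-0.3,36,0,0,0,0,0,-0.3,36,0,0,0,0,0,-0.2,36,0,0,0,0,0,-0.08,36,0,0,0,0,0,0,36,0,0,0,0,0,0,60,0,0,0,0,0,0,60,0,0,0,0,0,0,60,0,0,0,0,0,0,60,0,0,0,0,0,0.4,60,0,0,0,0,0,0.8,60,0,0,0,0,0,0.8,60])

```text
time_s: 10.52
eef_pos: [0.5258, 0.0371, 0.0932]
tcp_rot: [0.538, 0.843, -0.0, -0.0]
wrist_force: [-0.9, 0.8, 0.3]
width: 0.0598
gripper_force: 0.0
```

Request:
send_rows(moves=[0,0,-0.83,0.75,-0.03,0,60,0,0,-0.83,0.76,-0.03,0,60,0,0,-0.83,0.75,-0.03,0,60,0,0,-0.83,0.76,-0.03,0,60,0,0,-0.84,0.75,-0.03,0,60,0,0,-0.84,0.76,-0.03,0,60,0,0,0,0,0,-0.5,60,0,0,0,0,0,-0.5,60,0,0,0,0,0,0,60])

```text
time_s: 11.65
eef_pos: [0.7063, 0.03, 0.0507]
tcp_rot: [0.708, 0.706, -0.001, -0.001]
wrist_force: [-0.2, -0.2, 0.6]
width: 0.0598
gripper_force: 0.0
```

```bash
python3 - <<'E'
from h import *
p=ctrl.grab_frame("scene"); save(p,"sc3.png",(300,110,460,280),3.4)
E
```

```text
(no output)
```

View pics/sc3.png

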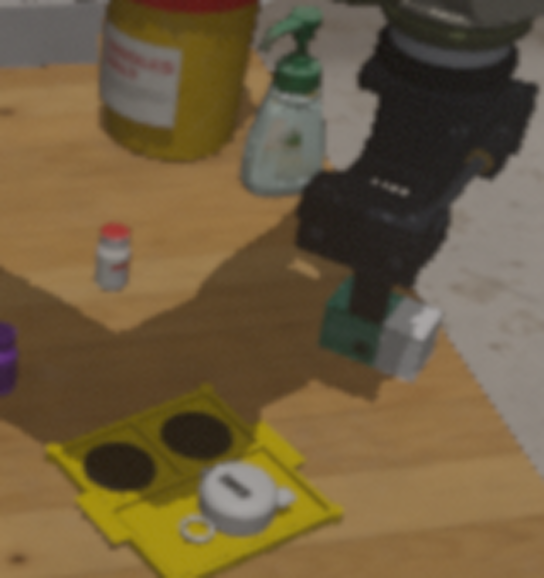

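The counter lies flat in the yellow bay at (238,498), with its ring at (198,528). The fingers are centred over the carton.

Request:
send_rows(moves=[0,0,0,0,0,-0.4,60,0,0,0,0,0,-0.4,60,0,0,0,0,0,-0.22,60,0,0,0,0,0,0,28,0,0,0,0,0,0,28,0,0,0,0,0,0,28,0,0,0,0,0,0,28,0,0,0,0,0,0,28,0,0,0,0,0,0,28])

```text
time_s: 12.82
eef_pos: [0.7074, 0.0299, 0.0122]
tcp_rot: [0.708, 0.706, 0.0, 0.0]
wrist_force: [0.3, -0.6, 4.3]
width: 0.034
gripper_force: 20.0
```

Request:
send_rows(moves=[0,0,0,0,0,0.4,28,0,0,0,0,0,0.9,28,0,0,0,0,0,0.9,28,0,0,0.8,-0.72,0.59,0,28,0,0,0.8,-0.72,0.59,0,28,0,0,0.8,-0.72,0.59,0,28,0,0,0.8,-0.72,0.59,0,28,0,0,0.8,-0.72,0.59,0,28,0,0,0.8,-0.72,0.59,0,28,0,0,0.8,-0.72,0.59,0,28,0,0,0.8,-0.72,0.59,0,28,0,0,0.8,-0.72,0.59,0,28])

```text
time_s: 14.32
eef_pos: [0.447, 0.243, 0.1003]
tcp_rot: [0.454, 0.891, 0.0, 0.0]
wrist_force: [0.7, -0.3, -0.5]
width: 0.0338
gripper_force: 20.0
```

Request:
send_rows(moves=[0,0,0.8,-0.74,0.58,0,28,0,0,0.8,-0.74,0.58,0,28,0,0,0.08,-0.74,0.58,-0.2,28,0,0,0,0,0,-0.6,28,0,0,0,0,0,-0.6,28,0,0,0,0,0,0,28])

```text
time_s: 15.08
eef_pos: [0.3586, 0.3117, 0.0432]
tcp_rot: [0.389, 0.921, -0.001, -0.001]
wrist_force: [-0.1, 0.5, -0.1]
width: 0.0337
gripper_force: 20.0
```

```bash
python3 - <<'E'
from h import *
from scipy.spatial.transform import Rotation as R
s=ctrl.state(); y=R.from_quat(s["tcp_rot"]).as_matrix()[:,1]; print(s["eef_pos"],np.degrees(np.arctan2(y[1],y[0])))
t=np.radians(48.4);d=s["eef_pos"][:2]-np.array([.3777,.3332]);print(np.array([[np.cos(t),np.sin(t)],[-np.sin(t),np.cos(t)]])@d)
p=ctrl.grab_frame("scene"); save(p,"sc4.png",(110,130,330,290),3.4)
E
```

```text
[0.3585821  0.31166665 0.04315027] 44.25113048581765
[-2.87954700e-02 -2.25292933e-07]
```

View pics/sc4.png

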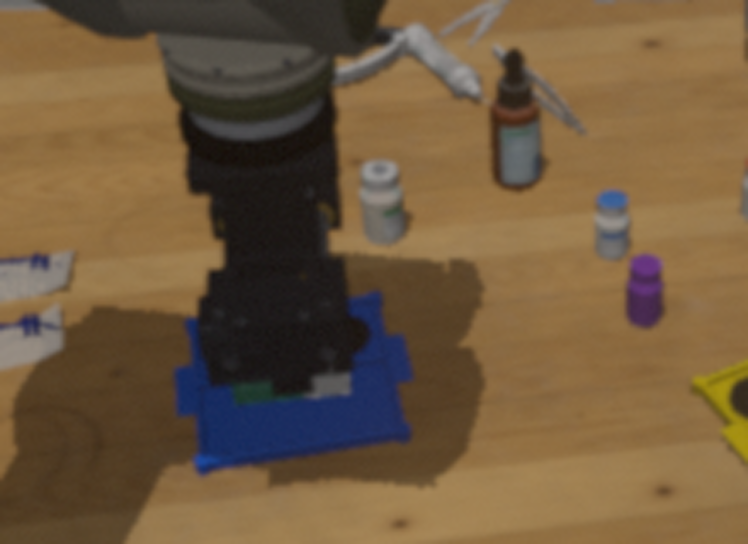

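Request:
send_rows(moves=[0,0,0.83,0,0,-0.2,28,0,0,0,0,0,-0.25,28,0,0,0,0,0,-0.15,28,0,0,0,0,0,-0.06,28,0,0,0,0,0,0,28,0,0,0,0,0,0,46,0,0,0,0,0,0,46,0,0,0,0,0,0,46,0,0,0,0,0,0.4,46,0,0,0,0,0,0.8,46,0,0,0,0,0,0.8,46,0,0,0,0,0,0,46])

```text
time_s: 16.62
eef_pos: [0.3599, 0.3123, 0.0988]
tcp_rot: [0.355, 0.935, 0.002, 0.001]
wrist_force: [0.7, 0.2, -0.8]
width: 0.0459
gripper_force: 0.0
```

Request:
send_rows(moves=[0,0,-0.81,0.8,-0.2,0,46,0,0,-0.81,0.8,-0.2,0,46,0,0,-0.81,0.8,-0.2,0,46,0,0,-0.81,0.8,-0.21,0,46,0,0,-0.81,0.8,-0.21,0,46,0,0,-0.81,0.8,-0.21,0,46,0,0,-0.82,0.8,-0.21,0,46,0,0,0,0,0,0,46])

```text
time_s: 17.62
eef_pos: [0.5841, 0.2533, 0.0952]
tcp_rot: [0.574, 0.819, -0.001, -0.0]
wrist_force: [-0.3, -0.1, 0.2]
width: 0.046
gripper_force: 0.0
```

```bash
python3 - <<'E'
from h import *
p=ctrl.grab_frame("scene")
print("blue seen",at_z(p,(290,188.8),.043),proj(p,(.5842,.2545,.043)), "red seen(sc3)",at_z(p,(300+115/3.4,110+231/3.4),.043),"dropper tip sc4",at_z(p,(110+514/3.4,130+55/3.4),.1))
p=ctrl.grab_frame("top"); save(p,"t5.png",(180,120,420,320),3.2)
E
```

```text
blue seen [0.57981831 0.25192596 0.043     ] [290.16139157 187.36538257] red seen(sc3) [0.66761442 0.19723887 0.043     ] dropper tip sc4 [0.60614016 0.34577965 0.1       ]
```

View pics/t5.png

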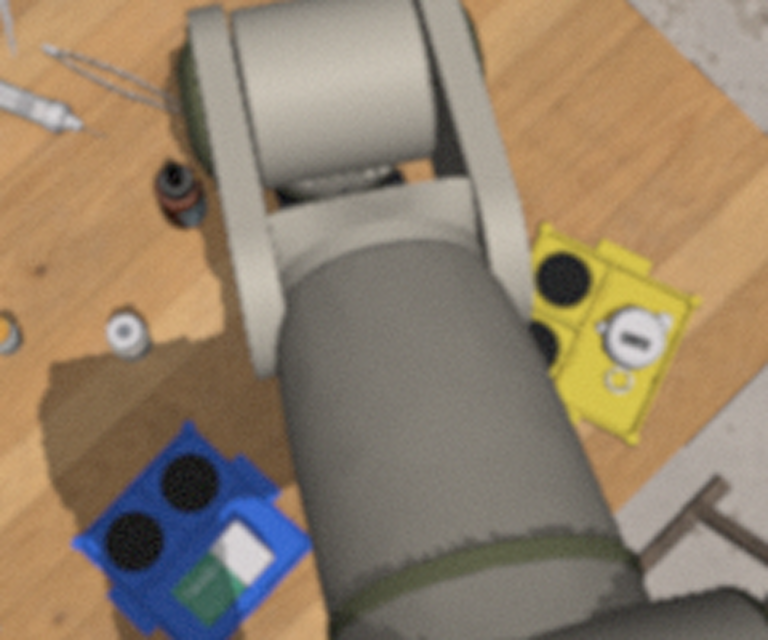

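The carton is in the blue bay and the counter in the yellow one. Descending on the blue vial.

Request:
send_rows(moves=[0,0,0,-0.04,0,-0.5,46,0,0,0,0,0,-0.6,46,0,0,0,0,0,-0.5,46,0,0,0,0,0,-0.4,46,0,0,0,0,0,-0.18,46,0,0,0,0,0,0,46,0,0,0,0,0,0,16,0,0,0,0,0,0,16,0,0,0,0,0,0,16,0,0,0,0,0,0,16,0,0,0,0,0,0,16], grip_force=12)

```text
time_s: 19.1
eef_pos: [0.5817, 0.2544, 0.0103]
tcp_rot: [0.574, 0.819, 0.0, 0.0]
wrist_force: [0.6, -0.4, 4.0]
width: 0.0215
gripper_force: 12.0
```

Request:
send_rows(moves=[0,0,0,0,0,0.4,16,0,0,0,0,0,0.8,16,0,0,0,0,0,0.8,16,0,0,0.71,-0.63,0.37,0,16,0,0,0.71,-0.63,0.37,0,16,0,0,0.71,-0.63,0.37,0,16,0,0,0.71,-0.64,0.38,0,16,0,0,0.71,-0.64,0.38,0,16,0,0,0.71,-0.64,0.38,0,16,0,0,0.71,-0.64,0.38,0,16,0,0,0.71,-0.64,0.38,0,16,0,0,0,0,0,-0.6,16])

```text
time_s: 20.6
eef_pos: [0.3771, 0.3761, 0.0678]
tcp_rot: [0.354, 0.935, 0.002, 0.001]
wrist_force: [0.4, 0.2, -1.1]
width: 0.0215
gripper_force: 12.0
```

Request:
send_rows(moves=[0,0,0,0,0,-0.6,16,0,0,0,0,0,0,16])

```text
time_s: 20.85
eef_pos: [0.3774, 0.3744, 0.0415]
tcp_rot: [0.355, 0.935, -0.001, -0.001]
wrist_force: [0.6, 0.7, -0.3]
width: 0.0217
gripper_force: 12.0
```

Down 27 mm to 0.0145, then release.

Request:
send_rows(moves=[0,0,0,0,0,-0.3,16,0,0,0,0,0,-0.22,16,0,0,0,0,0,-0.14,16,0,0,0,0,0,0,16,0,0,0,0,0,0,16])

```text
time_s: 21.48
eef_pos: [0.378, 0.3748, 0.0158]
tcp_rot: [0.355, 0.935, 0.0, 0.0]
wrist_force: [0.4, 1.2, 0.2]
width: 0.0216
gripper_force: 12.0
```

Request:
send_rows(moves=[0,0,0,0,0,-0.04,16,0,0,0,0,0,0,34,0,0,0,0,0,0,34,0,0,0,0,0,0,34,0,0,0,0,0,0.4,34,0,0,0,0,0,0.8,40,0,0,0,0,0,0.9,46,0,0,0,0.8,-0.48,0,46,0,0,0,0.8,-0.48,0,46,0,0,0,0.8,-0.48,0,46,0,0,0,0.8,-0.48,0,46,0,0,0,0.8,-0.48,0,46])

```text
time_s: 22.98
eef_pos: [0.5388, 0.2779, 0.0979]
tcp_rot: [0.355, 0.935, -0.0, -0.0]
wrist_force: [0.4, 0.5, 0.8]
width: 0.0461
gripper_force: 0.0
```

Request:
send_rows(moves=[0,0,0,0.8,-0.49,0,46,0,0,0,0.8,-0.49,0,46,0,0,0,0.8,-0.49,0,46,0,0,0,0.87,-0.55,0,46,0,0,0,0,0,-0.6,46,0,0,0,0,0,-0.5,46,0,0,0,0,0,0,46])

```text
time_s: 23.85
eef_pos: [0.6679, 0.1977, 0.0523]
tcp_rot: [0.355, 0.935, -0.001, -0.002]
wrist_force: [0.2, 0.1, 0.2]
width: 0.0463
gripper_force: 0.0
```

```bash
python3 - <<'E'
from h import *
print(ctrl.state()["eef_pos"])
p=ctrl.grab_frame("scene"); a=p["img"][210:290,140:240,::-1]; b=p["img"][130:210,300:400,::-1]
cv2.imwrite("pics/sc6.png",cv2.resize(np.vstack([a,b]),None,fx=3.6,fy=3.6,interpolation=cv2.INTER_CUBIC))
E
```

```text
[0.66786049 0.19774461 0.05226246]
```

View pics/sc6.png

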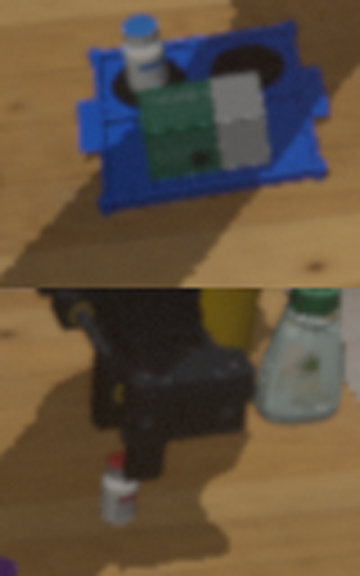

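The blue vial stands in its pocket at (145,70), with the carton beside it. The fingers straddle the red vial.

Request:
send_rows(moves=[0,0,0,0,0.05,-0.4,46,0,0,0,0,0,-0.4,46,0,0,0,0,0,-0.28,46,0,0,0,0,0,0,46,0,0,0,0,0,0,16,0,0,0,0,0,0,16,0,0,0,0,0,0,16,0,0,0,0,0,0,16,0,0,0,0,0,0,16])

```text
time_s: 25.02
eef_pos: [0.669, 0.1999, 0.0112]
tcp_rot: [0.355, 0.935, 0.0, 0.0]
wrist_force: [-0.3, -0.1, 4.1]
width: 0.0212
gripper_force: 12.0
```

Request:
send_rows(moves=[0,0,0,0,0,0.4,16,0,0,0,0,0,0.9,16,0,0,0,0,0,0.9,16,0,0,0,-0.7,0.38,0,16,0,0,0,-0.7,0.38,0,16,0,0,0,-0.7,0.38,0,16,0,0,0,-0.7,0.38,0,16,0,0,0,-0.7,0.38,0,16,0,0,0,-0.7,0.38,0,16,0,0,0,-0.7,0.39,0,16,0,0,0,-0.68,0.39,0,16,0,0,0,-0.68,0.39,0,16])

```text
time_s: 26.52
eef_pos: [0.4175, 0.3384, 0.0997]
tcp_rot: [0.355, 0.935, 0.0, 0.0]
wrist_force: [0.4, 0.6, -0.3]
width: 0.0213
gripper_force: 12.0
```

Request:
send_rows(moves=[0,0,0,0,0,0,16,0,0,0,0,0,-0.6,16,0,0,0,0,0,-0.7,16,0,0,0,0,0,-0.4,16,0,0,0,0,0,-0.2,16,0,0,0,0,0,0,16])

```text
time_s: 27.28
eef_pos: [0.4189, 0.3377, 0.0228]
tcp_rot: [0.355, 0.935, -0.0, 0.0]
wrist_force: [0.0, -0.5, 0.5]
width: 0.0216
gripper_force: 12.0
```

Request:
send_rows(moves=[0,0,0,0,0,-0.16,16,0,0,0,0,0,-0.02,16,0,0,0,0,0,0,16,0,0,0,0,0,0,34,0,0,0,0,0,0,34,0,0,0,0,0,0,34,0,0,0,0,0,0.5,34,0,0,0,0,0,0.9,40,0,0,0,0,0,1,60,0,0,0,0,0,1,60,0,0,0,0,0,0.6,60,0,0,0,0,0,0,60])

```text
time_s: 28.78
eef_pos: [0.4188, 0.3382, 0.1769]
tcp_rot: [0.355, 0.935, 0.001, 0.001]
wrist_force: [-0.0, 0.5, -1.5]
width: 0.0601
gripper_force: 0.0
```

```bash
python3 - <<'E'
from h import *
print(ctrl.state()["eef_pos"])
p=ctrl.grab_frame("scene"); q=ctrl.grab_frame("top")
a=p["img"][200:290,140:260,::-1]; b=p["img"][130:220,220:340,::-1]; c=q["img"][150:240,200:320,::-1]
cv2.imwrite("pics/sc7.png",cv2.resize(np.vstack([a,b]),None,fx=3.3,fy=3.3,interpolation=cv2.INTER_CUBIC))
for n,k in(("s",p),("t",q)):
  for d in ctrl.spot_point(k,"dropper")[:2]: print(n,np.round(d["point"],1),round(d["conf"],2),at_z(k,d["point"],0).round(4))
E
```

```text
[0.41878383 0.33817588 0.17686196]
s [260.7 181.8] 0.72 [0.6115 0.3536 0.    ]
t [235.4 185.2] 0.75 [0.6121 0.3554 0.    ]
```

View pics/sc7.png

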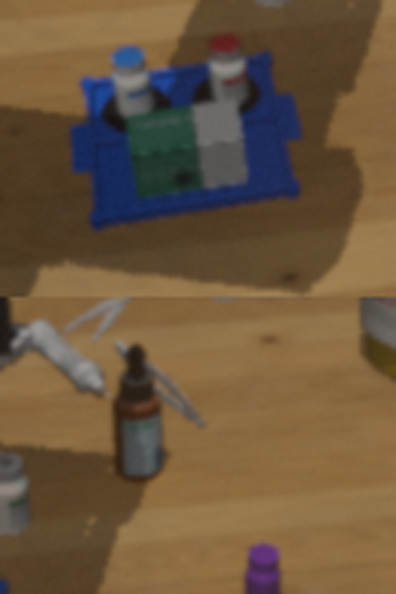

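Both vials are upright in their pockets and the carton is flat. The dropper is at (137,420), about (0.609, 0.349) in world.

Request:
send_rows(moves=[0,0,0,0.68,0.04,0,70,0,0,0,0.68,0.04,0,70,0,0,0,0.68,0.04,0,70,0,0,0,0.68,0.04,0,70,0,0,0,0.68,0.04,0,70,0,0,0,0.68,0.04,0,70,0,0,0,0.67,0.03,0,70,0,0,0,0,0,-0.7,70,0,0,0,0,0,-0.9,70,0,0,0,0,0,0,70])

```text
time_s: 30.22
eef_pos: [0.6069, 0.3481, 0.1076]
tcp_rot: [0.355, 0.935, -0.003, -0.003]
wrist_force: [-0.7, 0.9, -0.4]
width: 0.0699
gripper_force: 0.0
```

Request:
send_rows(moves=[0,0,0,0,0,-0.6,70,0,0,0,0,0,-0.6,70,0,0,0,0,0,-0.4,70,0,0,0,0,0,-0.1,70,0,0,0,0,0,0,70])

```text
time_s: 30.85
eef_pos: [0.6087, 0.3488, 0.0443]
tcp_rot: [0.355, 0.935, 0.0, 0.0]
wrist_force: [0.1, 0.2, -0.8]
width: 0.0698
gripper_force: 0.0
```

Request:
send_rows(moves=[0,0,0,0,0,0,26,0,0,0,0,0,0,26,0,0,0,0,0,0,26,0,0,0,0,0,0,26,0,0,0,0,0,0,26,0,0,0,0,0,0,26,0,0,0,0,0,0,26], grip_force=15)

```text
time_s: 31.72
eef_pos: [0.6084, 0.3487, 0.0437]
tcp_rot: [0.355, 0.935, 0.0, 0.0]
wrist_force: [0.4, 0.2, 1.6]
width: 0.0324
gripper_force: 14.8
```

Request:
send_rows(moves=[0,0,0,0,0,0.4,26,0,0,0,0,0,0.8,26,0,0,0,0,0,0.8,26,0,0,0,-0.1,-0.6,0,26,0,0,0,-0.1,-0.75,0,26,0,0,0,-0.1,-0.75,0,26,0,0,0,-0.1,-0.75,0,26,0,0,0,-0.1,-0.75,0,26,0,0,0,-0.1,-0.75,0,26,0,0,0,-0.1,-0.75,0,26,0,0,0,-0.1,-0.7,0,26,0,0,0,-0.1,-0.5,0,26])

```text
time_s: 33.22
eef_pos: [0.5723, 0.0956, 0.1244]
tcp_rot: [0.355, 0.935, 0.0, 0.0]
wrist_force: [-0.0, 0.7, -0.3]
width: 0.0325
gripper_force: 14.7
```

Request:
send_rows(moves=[0,0,0,-0.1,-0.38,0,26,0,0,0,0,0,-0.4,26,0,0,0,0,0,-0.6,26,0,0,0,0,0,-0.4,26,0,0,0,0,0,0,26])

```text
time_s: 33.85
eef_pos: [0.5679, 0.0816, 0.0668]
tcp_rot: [0.355, 0.935, -0.0, -0.001]
wrist_force: [-0.5, 0.3, -0.5]
width: 0.0327
gripper_force: 14.7
```

```bash
python3 - <<'E'
from h import *
print(ctrl.state()["eef_pos"])
p=ctrl.grab_frame("scene"); save(p,"sc8.png",(290,150,430,290),4)
E
```

```text
[0.56788272 0.08161187 0.06675659]
```

View pics/sc8.png

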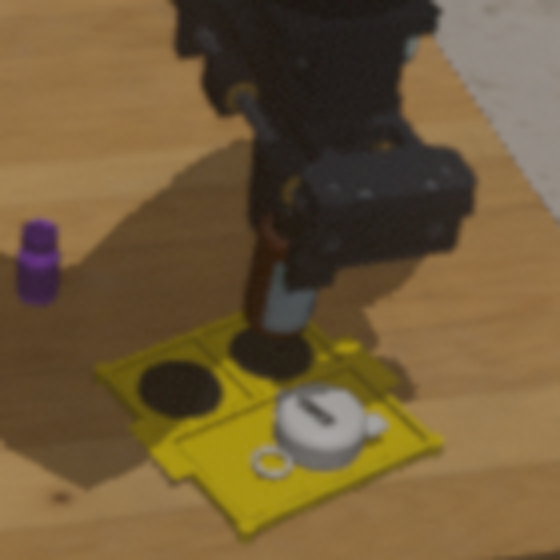

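The dropper hangs directly over its pocket pad at (272,350). Lowering it to the floor and releasing.

Request:
send_rows(moves=[0,0,0,0,0,-0.2,26,0,0,0,0,0,-0.16,26,0,0,0,0,0,-0.07,26,0,0,0,0,0,0,26,0,0,0,0,0,0,26])

```text
time_s: 34.52
eef_pos: [0.5684, 0.0815, 0.0505]
tcp_rot: [0.355, 0.935, 0.0, 0.0]
wrist_force: [0.2, 0.4, -1.1]
width: 0.0324
gripper_force: 14.7
```

Request:
send_rows(moves=[0,0,0,0,0,-0.06,26,0,0,0,0,0,0,26,0,0,0,0,0,0,60,0,0,0,0,0,0,60,0,0,0,0,0,0,60,0,0,0,0,0,0,64,0,0,0,0,0,0.4,64,0,0,0,0,0,0.8,64,0,0,0,0,0,1,64,0,0,0,0,0,1,64,0,0,0,0,0,1,64,0,0,0,0,0,0,64])

```text
time_s: 36.02
eef_pos: [0.5692, 0.0815, 0.22]
tcp_rot: [0.355, 0.935, 0.001, 0.003]
wrist_force: [-0.2, 0.2, 0.2]
width: 0.0639
gripper_force: 0.0
```

Request:
send_rows(moves=[0,0,0,-0.4,-0.9,0.5,64,0,0,0,-0.4,-0.9,0.3,64,0,0,0,-0.4,-0.9,0,64,0,0,0,-0.4,-0.9,0,64,0,0,0,-0.4,-0.9,0,64,0,0,0,-0.4,-0.9,0,64,0,0,0,-0.4,-0.9,0,64,0,0,0,-0.4,-0.9,0,64,0,0,0,0,0,0,64])

```text
time_s: 37.15
eef_pos: [0.4393, -0.208, 0.2476]
tcp_rot: [0.357, 0.934, 0.0, -0.001]
wrist_force: [0.4, -0.1, -0.2]
width: 0.0643
gripper_force: 0.0
```

```bash
python3 - <<'E'
from h import *
q=ctrl.grab_frame("top"); save(q,"t9.png",(170,130,410,330),3.2)
p=ctrl.grab_frame("scene"); save(p,"s9.png",(130,130,430,300),2.6)
E
```

```text
(no output)
```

View pics/t9.png

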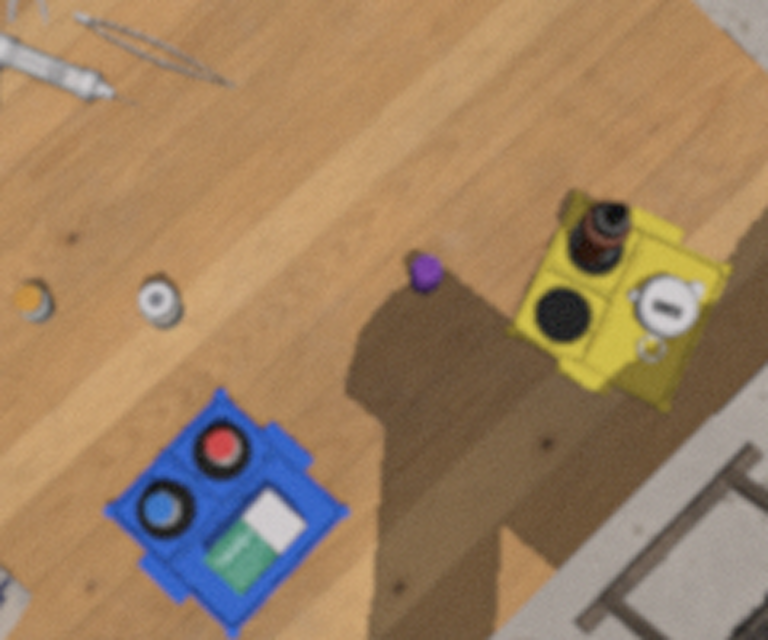

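View pics/s9.png

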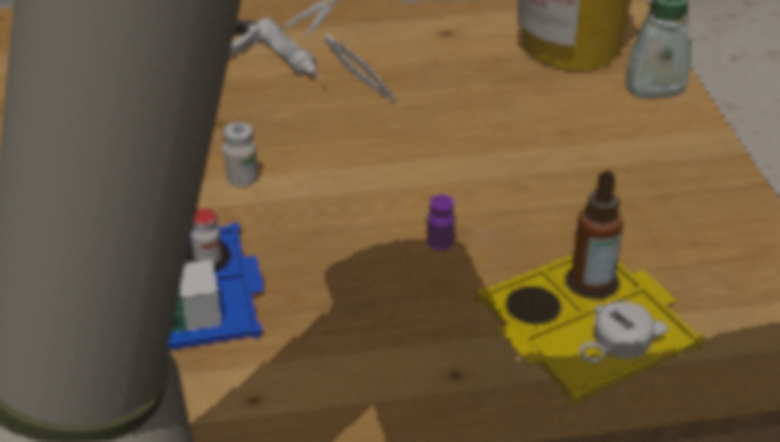

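Both pictures show the red (220,443) and blue (162,508) vials upright on their pads and the carton flat in its bay. The dropper stands on its pad (597,245) and the counter lies inside its bay (668,303). The amber (35,300) and grey (160,300) vials haven't moved, and the arm is clear.

```bash
python3 -c "
from plant import ctrl
print(ctrl.hand_in())"
```

```text
the job is handed in; nothing more can be done
None
```

Both kits are made up and handed in at about 37 s of the 109 s allowed: the final pictures showed every item upright or flat in its bay or pocket, with the amber and grey vials where they started; no verdict came back.

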